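# Show the largest circuit card to the inspection camera

### The job

Draw the largest of the three circuit cards out of the rack by its metal pull bar and hold it up in the air at the inspection camera's focus point, centred, pull bar up, with the component side squarely facing the tilted lens. Finish still holding it there, steady, touching nothing else: the program ends with the card in the gripper. Leave the two other cards in the rack, leave the meter, the holder post and the screwdriver where they are, and do not bump the camera or its stand.

Things in the scene. Friction and masses are not known exactly. Their poses are not given: they have to be found in the camera images.
- card: Card to show, largest of three: green board 100 mm wide (y), 64 high (z), 4 thick (x), on edge in the rack, 60-130 g. Aluminium pull bar centred on its top edge, 56 mm long (y), 10 thick (x), spans z = 60 to 80 mm: grip it across x from above. Origin: middle of lower edge. +x: component side (black chips; 6 mm high steel can near the -y end); -x: solder side (row of small joints).
- card_center (a point): Centre of the card's board, on its z axis 32 mm above the lower edge; axes as the card's. This point is to be at the focus point.
- card_front (a point): Point 40 mm straight out of the board's centre on the component side (+x of the card); axes as the card's.
- card_grip (a point): Centre of the pull bar, 70 mm above the card's lower edge, 38 mm above the board's centre; axes as the card's.
- rack: Fixed black card rack 200 mm long (x), 116 wide (y), 22 high; origin: centre of underside. Three grooves along y at x = -75, 0, 75 mm, each 5 mm wide, 14 deep, floor 8 mm above the bench. One card in each, in any order, maybe leaning a few degrees, component sides to the rack's +x. Pull a card straight up over 14 mm to clear its groove.
- low_card: Another card, to be left in the rack: 100 mm wide, 42 mm high, 4 mm thick, same pull bar (from 38 to 58 mm above its lower edge). Origin: middle of its lower edge; axes as for the card to show.
- narrow_card: Another card, to be left in the rack: 60 mm wide, 64 mm high, 4 mm thick, same pull bar (from 60 to 80 mm above its lower edge). Origin: middle of its lower edge; axes as for the card to show.
- stand: Fixed stand of the inspection camera. Base plate 6 mm thick, 150 wide (y), from x = -60 to 300 mm; origin at bench level under the white cross on the plate. The focus point is 170 mm straight above the origin. A steel post, 24 mm diameter, 290 mm tall, at x = 272 mm carries the camera.
- focus (a point): Camera's focus point, in air 170 mm above the white cross, on the lens axis 130 mm ahead of the lens front. +x: along the axis to the lens, rising 0.35 rad (camera looks down 20 deg); +y level; +z image up, leaning away from the camera. Shown right: card's x, y, z agree with these, board centre here. Lens has a white ring 68 mm across; camera body 50 mm square, ends 248 mm from here.
- meter: Bystander: grey measuring meter lying on its back, 150 x 75 x 34 mm, origin at the centre of its underside.
- post: Bystander: loose black weighted board-holder post, 40 mm diameter, 66 mm tall, upright, origin at the centre of its underside.
- screwdriver: Bystander: screwdriver with a black handle lying on the bench, along its x axis.

How it is judged:
By the outcome, as a careful person would: the job done as asked, in the order asked, and still so for the second after the job is handed in, while the arm keeps its last pose, push and grip.
It also fails if it takes over 43 s, if anything falls off the work surface, if the arm or the gripper's body presses on something with over 40 N, if the wrist force passes 120 N, or if a joint passes its speed limit or range.

### The arm

A 6-joint arm with a two-finger parallel gripper is mounted at the origin on the work surface. World frame = base frame: x ahead of the robot, y to its left, z up, the work surface at z = 0. Lengths are in m, angles in rad, forces in N, time in s.
With the tool pointing down it reaches from about 0.35 to 0.875 m from the base axis. Payload 4.2 kg.
Tool frame: the origin (TCP) lies at the very end of the fingers, on their centre line; the grasp point (between the pads) lies 19 mm behind it (robot.grasp_offset is the z of the grasp point in the tool frame, in m); z points along the fingers, x is the direction in which the jaws open and shut, and the axes are right-handed (so a half turn about z gives the same grasp; the last joint's range is limited). The gripper opens to 85 mm and grips with 20 to 120 N. Pads are 22 mm wide; open, the fingers measure 114 mm over their backs; the gripper's body (76 mm by 85 mm) begins 54 mm behind the grasp point. The pads swing forward as they close: fully open they stand 13 mm farther back than shut.
Start: joints at [-0.954, 0.385, 0.008, 0, -1.194, -0.259], TCP at [0.219, -0.585, 0.231] pointing down, gripper open.
Joint ranges: [-3.14, 3.14], [-1.21, 2.06], [-1.07, 1.41], [-3.16, 2.05], [-2.99, -0.16], [-3.1, 3.1]. Speed limits (rad/s): [2.79, 2.79, 3.14, 3.14, 3.14, 3.14].

### API

Orientations are given as a rotation vector (axis times angle).
In Python, from cell import robot, vision gives the robot as it stands. The module is installed in compiled form; this text tells all that it offers.
- The arm moves only by the tool move_arm, never from a script. Its argument "steps" is a list of rows, each an object with "slide": the shift along the tool's x, y, z in m, a list of three; "twist": the turn, a rotation vector about the tool's x, y, z in degrees, a list of three; "gripper": the closure, from -1 (fully open) to 1 (shut). In form: [{"slide": [tx, ty, tz], "twist": [rx, ry, rz], "gripper": gripper}, ...]. A call has 1 to 8 rows; each row is the pose to reach, as a shift and turn from the pose commanded when the call began, along the tool's axes at that moment; what a row does not reach only later rows make up. A row lasts 1/8 s, in which the tool goes at most 62.5 mm and 10.7 degrees, less where a joint would pass 70% of its speed; a pose out of reach is approached as far as the arm can. A call with a gripper value outside its range is refused whole. The fingers move at their own pace and stop on an object; "force" is the grip in N (left out, the last holds). Time passes only in rows, so rows that repeat a pose let the fingers close. It gives the time, the measured TCP pose, the force and the opening at its end, in the units of the state.
- robot.sense(): the state, without advancing time (a new reading comes with each control period).
- vision.get_image(name): name is "scene" or "top" or "wrist"; returns the picture (400x640x3 uint8, red, green, blue); there is no depth.
- vision.calibration(name): a dict with "fx", "fy", "cx", "cy" (pixels), "eye" and "attitude" of the camera in the world; the wrist camera has in their place "mount" (4x4, takes a point from camera to tool coordinates, whose origin is the TCP and whose axes are the tool frame's). Camera axes: x right, y down, z forward; pixel columns grow to the right and rows downward; lengths in m; the calibration is good to about 2 mm. The wrist camera is an equidistant fisheye: a pixel r from the principal point sees the ray r / f radians off the axis. A picture is of the moment at which its call begins: read the wrist's pose just before it. calibration takes no time and is no camera call.
- robot.finish_job(): hands the job in, once; it reports no verdict.
The state is a dict: "time_s": time; "qpos": joint angles; "qd": joint speeds; "tau": joint torques, N m; "tcp_pos": TCP position; "eef_rot": TCP orientation; "wrist_force": force on the tool from outside, world axes, zero at the start; "wrist_torque": the same for the moment, N m; "opening": finger opening in m.
Only numpy, scipy, OpenCV 4.12 (cv2) and the standard library are available. Lean on these libraries where they do the work, as an engineer would, in place of code of your own. Each camera call takes 0.05 s, during which the arm holds its last target.

## Working session

There is one attempt and no reset: what is moved stays moved. The work goes in short steps, Python scripts to look and compute and a tool call to move; the robot and the scene stay as the last step left them, time stands still between calls to the robot, and variables do not carry over. Pictures are saved under pics/ and viewed, and the job is handed in when it is done.

Besides the shell and the picture viewer there is one more tool, called after ">>>" in YAML: its name, and indented under it one key for each argument. move_arm: Moves the arm, as the interface text tells. Its arguments: {"type":"object","properties":{"steps":{"type":"array","items":{"type":"object","properties":{"slide":{"type":"array","items":{"type":"number"}},"twist":{"type":"array","items":{"type":"number"}},"gripper":{"type":"number"}}}},"force":{"type":"number"}},"required":["steps"]}

```bash
mkdir -p pics; cat > h.py <<'E'
import numpy as np,cv2
from cell import robot,vision
from scipy.spatial.transform import Rotation as R
def snap(n,f):
    s=robot.sense(); im=vision.get_image(n); cv2.imwrite('pics/'+f,im[:,:,::-1]); return s,im
E
python3 - <<'E'
from h import *
for n in ['scene','top','wrist']:
    s,im=snap(n,n+'1.png'); print(n,vision.calibration(n))
print(s)
E
```

```text
scene {'fx': 446.30040137979086, 'fy': 446.30040137979086, 'cx': 320.25033924650626, 'cy': 198.2477106595067, 'eye': array([ 1.02930657, -0.51999996,  0.96231449]), 'attitude': array([-2.30326283, -1.13538274,  0.33908221])}
top {'fx': 431.3402330234452, 'fy': 431.3402330234452, 'cx': 316.86532934448087, 'cy': 198.5455352283612, 'eye': array([ 0.36810749, -0.14985134,  1.24542002]), 'attitude': array([-2.12461448,  2.13463488, -0.19069843])}
wrist {'fx': 309.70691628693146, 'fy': 309.70691628693146, 'cx': 321.1265617673822, 'cy': 204.47480557351358, 'mount': array([[ 9.99999980e-01, -7.67561279e-05, -1.85911342e-04,
        -7.44726474e-04],
       [ 1.26078716e-04,  9.59394994e-01,  2.82066001e-01,
        -7.24041380e-02],
       [ 1.56712117e-04, -2.82066019e-01,  9.59394985e-01,
        -1.42722924e-01],
       [ 0.00000000e+00,  0.00000000e+00,  0.00000000e+00,
         1.00000000e+00]])}
{'time_s': 0.1, 'qpos': array([-9.54436200e-01,  3.85493792e-01,  6.75804718e-03, -4.29563924e-04,
       -1.19401292e+00, -2.58597741e-01]), 'qd': array([-8.68624949e-04, -8.07323923e-04,  4.25211966e-03,  4.42033006e-03,
        1.14720767e-04, -4.73299257e-05]), 'tau': array([-9.39504498e-04, -3.93320310e+01,  1.88928473e+01,  4.19794008e+00,
       -2.56603016e-03, -7.78762601e-07]), 'tcp_pos': array([ 0.21869017, -0.58492961,  0.23032152]), 'eef_rot': array([-1.78997205e+00, -2.57971472e+00, -1.63429941e-03]), 'wrist_force': array([-0.62214768,  0.19351135, -0.53052385]), 'wrist_torque': array([ 0.04102835, -0.04795785,  0.03608777]), 'opening': 0.08537991579808965}
```

View pics/scene1.png

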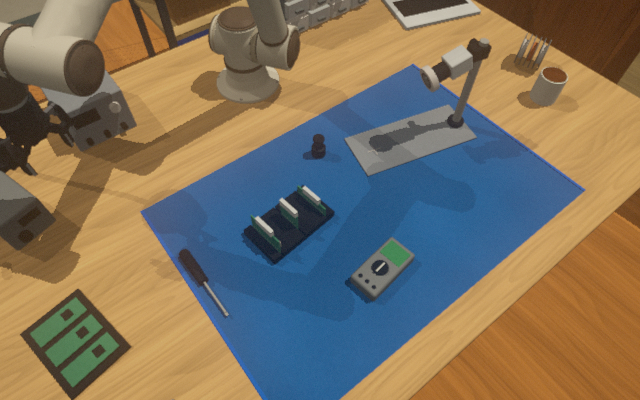

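View pics/top1.png

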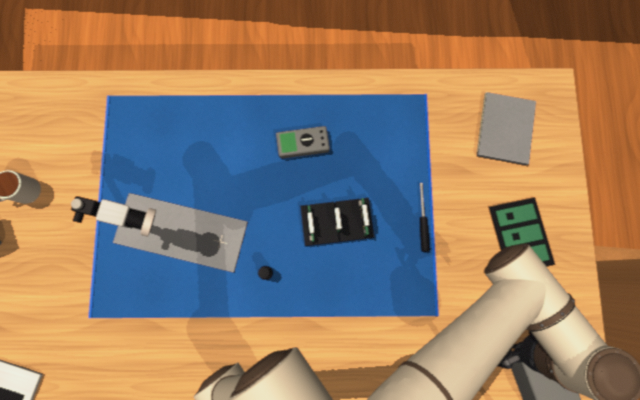

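View pics/wrist1.png

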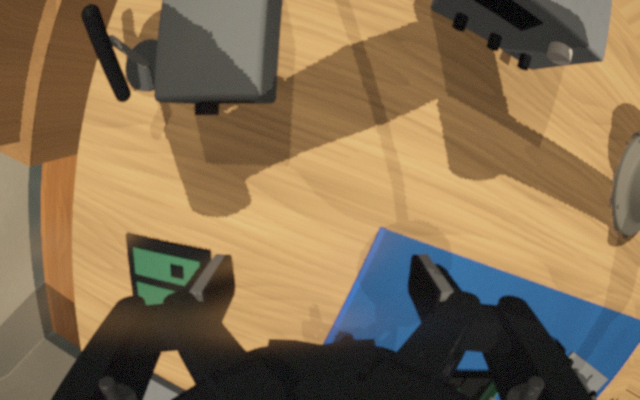

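```bash
python3 - <<'E'
import cv2
a=cv2.imread('pics/top1.png'); b=cv2.imread('pics/scene1.png')
cv2.imwrite('pics/t1.png',cv2.resize(a[185:260,285:395],None,fx=7,fy=7,interpolation=cv2.INTER_CUBIC))
cv2.imwrite('pics/t2.png',cv2.resize(a[180:280,60:260],None,fx=4,fy=4,interpolation=cv2.INTER_CUBIC))
cv2.imwrite('pics/s1.png',cv2.resize(b[170:270,230:350],None,fx=6,fy=6,interpolation=cv2.INTER_CUBIC))
E
```

```text
(no output)
```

View pics/t1.png

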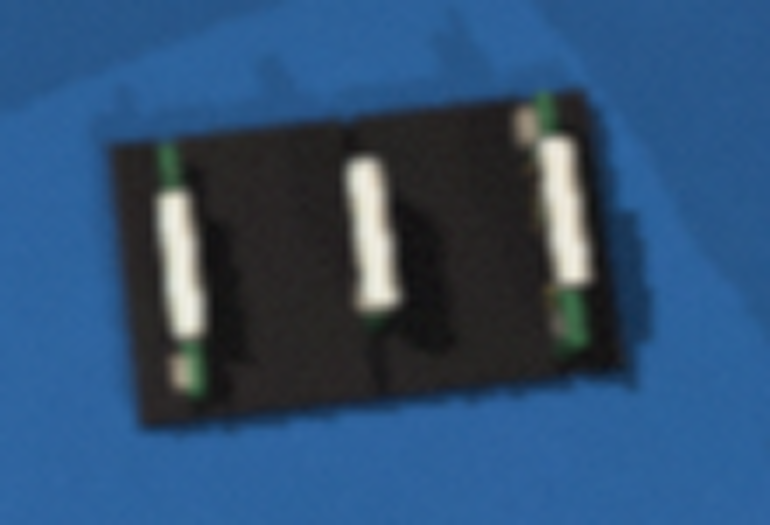

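View pics/t2.png

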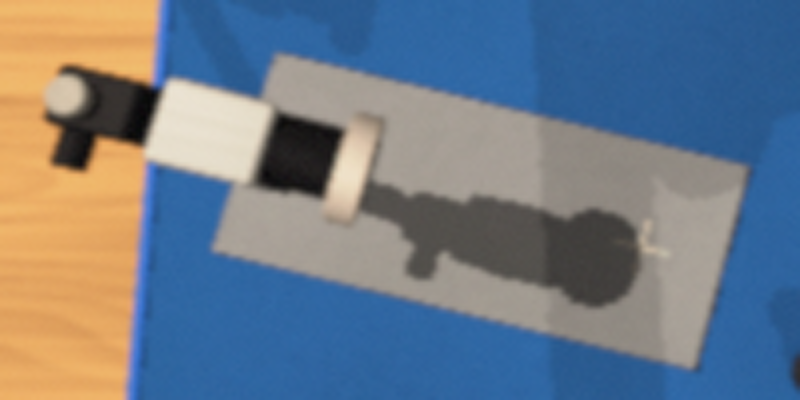

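View pics/s1.png

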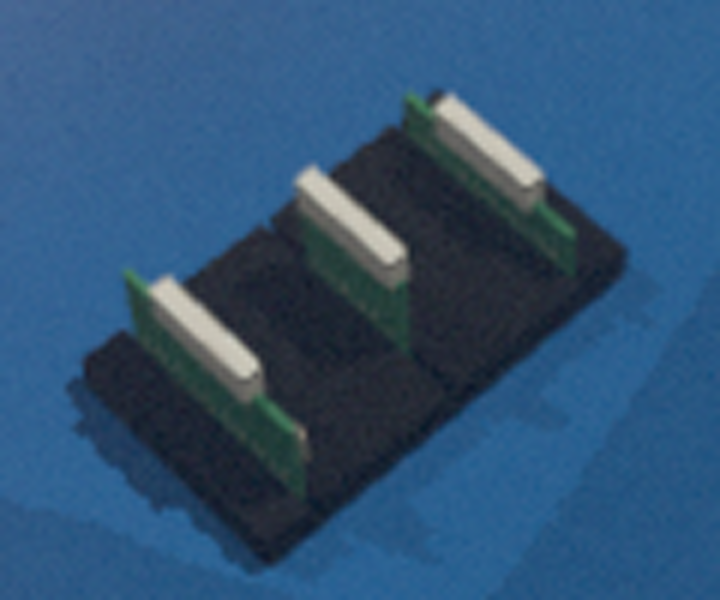

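```bash
cat >> h.py <<'E'
def cast(n,px,z):
    c=vision.calibration(n); M=R.from_rotvec(c['attitude']).as_matrix()
    px=np.atleast_2d(px).astype(float)
    d=np.c_[(px[:,0]-c['cx'])/c['fx'],(px[:,1]-c['cy'])/c['fy'],np.ones(len(px))]@M.T
    return c['eye']+d*((z-c['eye'][2])/d[:,2])[:,None], d
def tri(pa,na,pb,nb):
    A=np.zeros((3,3));b=np.zeros(3)
    for p,n in((pa,na),(pb,nb)):
        _,d=cast(n,p,0);d=d[0]/np.linalg.norm(d[0]);P=np.eye(3)-np.outer(d,d);A+=P;b+=P@vision.calibration(n)['eye']
    x=np.linalg.solve(A,b); return x
E
python3 - <<'E'
from h import *
a=cv2.imread('pics/top1.png'); hsv=cv2.cvtColor(a,cv2.COLOR_BGR2HSV)
def big(m,roi,k=1):
    mm=np.zeros_like(m);x0,y0,x1,y1=roi;mm[y0:y1,x0:x1]=m[y0:y1,x0:x1]
    c,_=cv2.findContours(mm,cv2.RETR_EXTERNAL,cv2.CHAIN_APPROX_NONE); return sorted(c,key=cv2.contourArea)[::-1][:k]
# rack: not blue, in roi
m=((hsv[...,1]<130)|(hsv[...,2]<60)).astype(np.uint8)*255
c=big(m,(290,185,385,255))[0]; r=cv2.minAreaRect(c); print('rack',r); bp=cv2.boxPoints(r)
w=cast('top',bp,0.022)[0]; print(w.round(4)); print([np.linalg.norm(w[i]-w[(i+1)%4]).round(4) for i in range(4)], w.mean(0))
# bars
for n,roi in(('top',(290,185,385,255)),('scene',(230,170,350,270))):
    im=cv2.imread(f'pics/{n}1.png'); h=cv2.cvtColor(im,cv2.COLOR_BGR2HSV)
    mm=((h[...,1]<70)&(h[...,2]>120)).astype(np.uint8)*255
    for c in big(mm,roi,3): print(n,cv2.minAreaRect(c), cv2.contourArea(c))
# stand plate
p=((hsv[...,1]<100)).astype(np.uint8)*255
c=big(p,(107,185,260,280))[0]; h=cv2.convexHull(c); 
ap=cv2.approxPolyDP(h,4,True)[:,0]; print('plate',ap.tolist(), cast('top',ap,.006)[0].round(4).tolist())
E
```

```text
rack ((336.9061279296875, 221.45220947265625), (40.71916961669922, 69.69580078125), 83.2901611328125)
[[ 0.5673 -0.1037  0.022 ]
 [ 0.5902 -0.3032  0.022 ]
 [ 0.4736 -0.3137  0.022 ]
 [ 0.4515 -0.1174  0.022 ]]
[np.float64(0.2008), np.float64(0.1171), np.float64(0.1975), np.float64(0.1166)] [ 0.52065087 -0.20948548  0.022     ]
top ((364.5547180175781, 212.6298065185547), (25.200313568115234, 6.346402645111084), 76.60750579833984) 89.5
top ((337.8058776855469, 217.97645568847656), (20.32457160949707, 5.138666152954102), 85.60128784179688) 77.5
top ((310.32318115234375, 222.40853881835938), (21.202856063842773, 4.527693271636963), 83.6598129272461) 71.5
scene ((263.3846435546875, 224.07693481445312), (22.06366539001465, 4.708709239959717), 42.27368927001953) 86.0
scene ((288.2206726074219, 205.75169372558594), (21.425735473632812, 4.4844560623168945), 41.633541107177734) 79.5
scene ((311.2117919921875, 193.25296020507812), (20.82532501220703, 4.230144500732422), 40.601295471191406) 69.0
plate [[107, 200], [132, 193], [246, 221], [234, 271], [114, 243]] [[0.5882, 0.4593, 0.006], [0.6086, 0.388, 0.006], [0.5247, 0.0527, 0.006], [0.3822, 0.0833, 0.006], [0.463, 0.4292, 0.006]]
```

```bash
python3 - <<'E'
from h import *
a=cv2.imread('pics/top1.png'); hsv=cv2.cvtColor(a,cv2.COLOR_BGR2HSV)
p=(hsv[...,1]<100).astype(np.uint8)*255; p[:185]=0;p[280:]=0;p[:,:107]=0;p[:,260:]=0
c=max(cv2.findContours(p,cv2.RETR_EXTERNAL,cv2.CHAIN_APPROX_NONE)[0],key=cv2.contourArea)[:,0]
W=cast('top',c,.006)[0][:,:2]
def line(p0,p1,tol=.006):
    p0,p1=np.array(p0),np.array(p1);u=(p1-p0)/np.linalg.norm(p1-p0)
    for _ in range(3):
        n=np.array([-u[1],u[0]]);t=(W-p0)@u;L=np.linalg.norm(p1-p0)
        k=(abs((W-p0)@n)<tol)&(t>.1*L)&(t<.9*L)
        v=cv2.fitLine(W[k].astype(np.float32),cv2.DIST_HUBER,0,.001,.001).ravel(); u=v[:2]*np.sign(v[:2]@(p1-p0)); 
        q=v[2:]; p1=q+u*((p1-q)@u); p0=q+u*((p0-q)@u)
    print(k.sum(),np.degrees(np.arctan2(u[1],u[0])),q); return q,u
lo=line((.3822,.0833),(.463,.4292)); up=line((.5247,.0527),(.6086,.388)); ne=line((.5247,.0527),(.3822,.0833))
th=np.arctan2(lo[1][1]+up[1][1],lo[1][0]+up[1][0]); u=np.array([np.cos(th),np.sin(th)]);n=np.array([-u[1],u[0]])
print('width',(lo[0]-up[0])@n)
mid=(lo[0]+up[0])/2; o=mid+u*((ne[0]-mid)@u+.06); print('th',np.degrees(th),'origin',o)
# cross
g=cv2.cvtColor(a,cv2.COLOR_BGR2GRAY).astype(int)
print(cast('top',(221.3,240),.006)[0])
# far edge extents from contour points near lower line
t=(W-o)@u; s=(W-o)@n; print(t.min(),np.percentile(t[abs(s+0.0)<.08],99.5), s.min(),s.max())
print('bars tri',[tri(x,'top',y,'scene').round(4) for x,y in(((366,214.5),(263.4,224.1)),((338,218),(288.2,205.8)),((310.6,222.4),(311.2,193.3)))])
b=cv2.imread('pics/scene1.png')
cv2.imwrite('pics/s2.png',cv2.resize(b[30:180,330:500],None,fx=4,fy=4,interpolation=cv2.INTER_CUBIC))
cv2.imwrite('pics/t3.png',cv2.resize(a[225:255,205:255],None,fx=14,fy=14,interpolation=cv2.INTER_CUBIC))
E
```

```text
96 76.12781376014674 [0.4217245 0.2568843]
91 76.12028630690345 [0.56586015 0.21956348]
39 166.20986392542903 [0.45287532 0.06693219]
width 0.14887967724807666
th 76.12405003357065 origin [0.4659478 0.1255065]
[[0.47013892 0.12223205 0.006     ]]
-0.06166530039627116 0.35169470916405376 -0.07592345627042488 0.07585755859538357
bars tri [array([ 0.5312, -0.2847,  0.0857]), array([ 0.5225, -0.2088,  0.0824]), array([ 0.5136, -0.1339,  0.0601])]
```

View pics/s2.png

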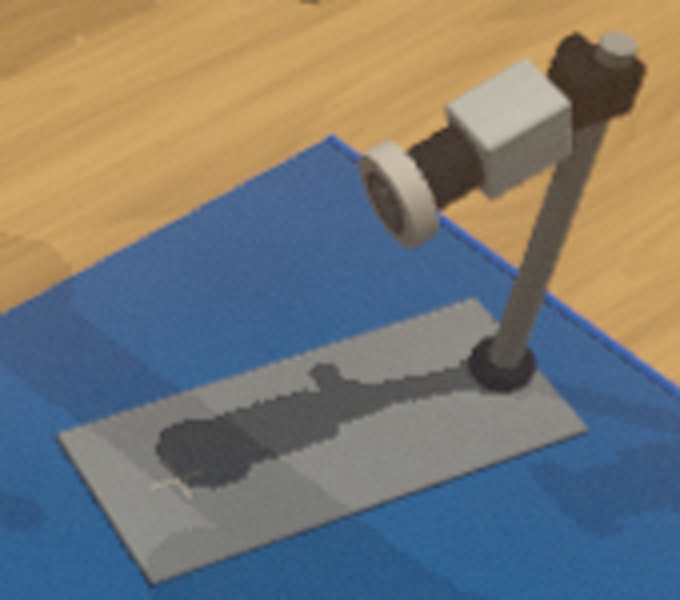

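View pics/t3.png

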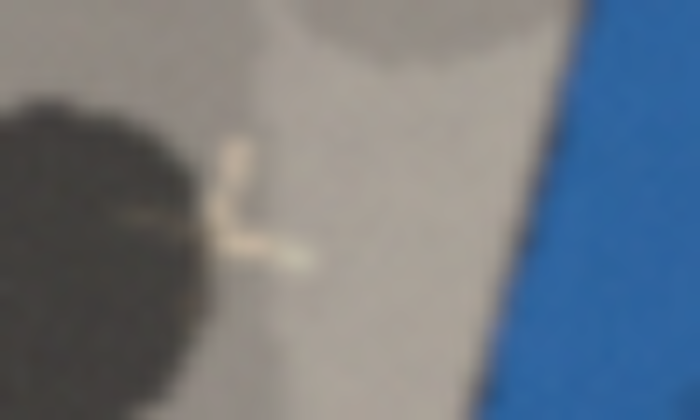

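```bash
python3 - <<'E'
from h import *
pc=np.array([(60,433),(152,583),(587,432),(475,298)])/4-.375+[330,30]
w=cast('scene',pc,.006)[0]; print(w.round(4))
d=[(w[2]-w[1]),(w[3]-w[0])]; print([np.degrees(np.arctan2(x[1],x[0])) for x in d],[np.linalg.norm(x) for x in d])
th=np.radians(76.1);u=np.array([np.cos(th),np.sin(th),0]); print('origin from near',(w[0]+w[1])/2+.06*u,'far',(w[2]+w[3])/2-.3*u)
print('cross top',cast('top',(219.7,241.4),.006)[0],'scene',cast('scene',np.array([172,487])/4-.375+[330,30],.006)[0])
# lens ring centre, both views
# top: ring crop corners ; scene ring front-face ellipse
t=np.array([340,168])/4-.375+[60,180]; s=np.array([388,195])/4-.375+[330,30]
x=tri(t,'top',s,'scene'); F=np.array([.466,.1255,.17]); print('lens',x,'expected',F+.13*np.array([np.cos(.35)*u[0],np.cos(.35)*u[1],np.sin(.35)]))
# bars with top-view at z=.088 
print(cast('top',[(366,214.5)],.088)[0])
E
```

```text
[[0.3847 0.0856 0.006 ]
 [0.5281 0.0482 0.006 ]
 [0.6147 0.3923 0.006 ]
 [0.4694 0.4304 0.006 ]]
[np.float64(75.86371005097811), np.float64(76.19397940292285)] [np.float64(0.35483684431016227), np.float64(0.3550607761739709)]
origin from near [0.47077489 0.12514572 0.006     ] far [0.46998862 0.12013494 0.006     ]
cross top [[0.46615099 0.12668128 0.006     ]] scene [[0.47198669 0.11613719 0.006     ]]
lens [0.4944056  0.25735723 0.21257073] expected [0.49533628 0.24404239 0.21457671]
[[ 0.53052626 -0.28519624  0.088     ]]
```

```bash
cat >> h.py <<'E'
def rot_down(deg):  # tool x at heading deg, z down
    a=np.radians(deg); x=np.array([np.cos(a),np.sin(a),0]);z=np.array([0,0,-1.]); return np.c_[x,np.cross(z,x),z]
def cmd(p,M,s=None):
    s=s or robot.sense(); T=R.from_rotvec(s['eef_rot']).as_matrix()
    sl=T.T@(np.array(p)-s['tcp_pos']); tw=np.degrees(R.from_matrix(T.T@M).as_rotvec())
    print('slide',sl.round(4),'twist',tw.round(2)); return sl,tw
E
python3 - <<'E'
from h import *
cmd((.5305,-.285,.19),rot_down(96.55))
E
```

```text
slide [0.1718 0.3971 0.0407] twist [-0.02 -0.09 13.94]
```

>>> move_arm:
  steps:
    - {"slide": [0.021, 0.05, 0.005], "twist": [0, 0, 2], "gripper": -1}
    - {"slide": [0.043, 0.1, 0.01], "twist": [0, 0, 4], "gripper": -1}
    - {"slide": [0.065, 0.15, 0.015], "twist": [0, 0, 6], "gripper": -1}
    - {"slide": [0.086, 0.2, 0.02], "twist": [0, 0, 8], "gripper": -1}
    - {"slide": [0.108, 0.25, 0.025], "twist": [0, 0, 10], "gripper": -1}
    - {"slide": [0.13, 0.3, 0.03], "twist": [0, 0, 12], "gripper": -1}
    - {"slide": [0.151, 0.35, 0.035], "twist": [0, 0, 13], "gripper": -1}
    - {"slide": [0.172, 0.397, 0.041], "twist": [0, 0, 14], "gripper": -1}

```text
time_s: 1.15
tcp_pos: [0.5317, -0.2837, 0.19]
eef_rot: [-2.092, -2.344, 0.0]
wrist_force: [1.0, 0.3, -0.7]
opening: 0.0854
```

>>> move_arm:
  steps:
    - {"slide": [0, 0, 0], "twist": [0, 0, 0], "gripper": -1}
    - {"slide": [0, 0, 0], "twist": [0, 0, 0], "gripper": -1}

```text
time_s: 1.4
tcp_pos: [0.5303, -0.2851, 0.1899]
eef_rot: [-2.091, -2.344, 0.001]
wrist_force: [-0.7, 0.0, 0.4]
opening: 0.085
```

```bash
python3 - <<'E'
from h import *
s,im=snap('wrist','w2.png'); print(s['time_s'],s['tcp_pos'],s['eef_rot'],s['wrist_force'])
cmd((.5305,-.285,.19),rot_down(96.55))
cv2.imwrite('pics/w2z.png',cv2.resize(im[200:400,200:450,::-1],None,fx=3,fy=3,interpolation=cv2.INTER_CUBIC))
E
```

```text
1.4 [ 0.5302598  -0.28507689  0.18993428] [-2.09070750e+00 -2.34366324e+00  7.71780733e-04] [-0.71227928  0.03249621  0.44548207]
slide [0.0005 0.0006 0.0002] twist [-0.04 -0.01 -0.08]
```

View pics/w2.png

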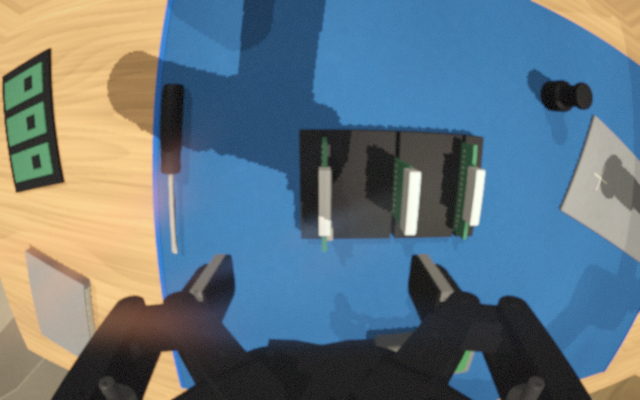

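```bash
cat >> h.py <<'E'
def wcast(px,z,s,p0=None):
    c=vision.calibration('wrist');px=np.atleast_2d(px).astype(float)
    q=np.c_[(px[:,0]-c['cx'])/c['fx'],(px[:,1]-c['cy'])/c['fy']];t=np.linalg.norm(q,axis=1)
    d=np.c_[q*(np.sin(t)/np.maximum(t,1e-9))[:,None],np.cos(t)]
    T=R.from_rotvec(s['eef_rot']).as_matrix();d=d@c['mount'][:3,:3].T@T.T
    e=s['tcp_pos']+T@c['mount'][:3,3]
    return e+d*((z-e[2])/d[:,2])[:,None], e, d
E
python3 - <<'E'
import cv2
im=cv2.imread('pics/w2.png')
cv2.imwrite('pics/w2a.png',cv2.resize(im[120:260,280:420],None,fx=4,fy=4,interpolation=cv2.INTER_CUBIC))
cv2.imwrite('pics/w2b.png',cv2.resize(im[110:270,550:640],None,fx=4,fy=4,interpolation=cv2.INTER_CUBIC)[:600])
E
```

```text
(no output)
```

View pics/w2a.png

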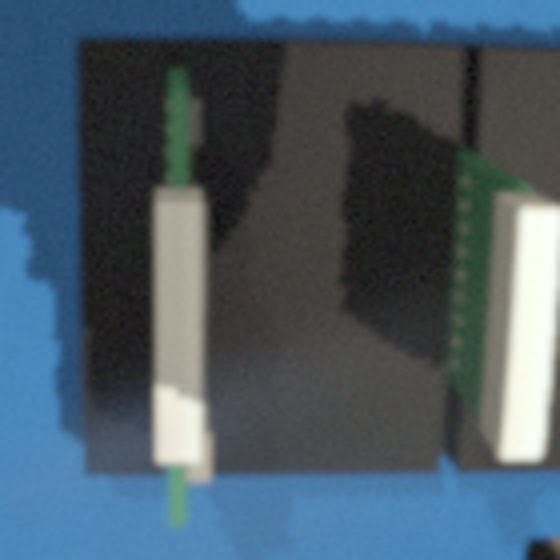

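View pics/w2b.png

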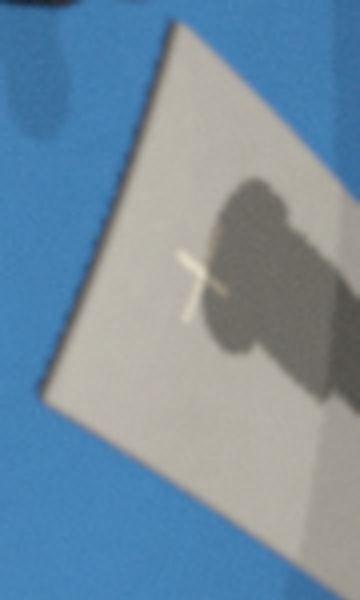

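```bash
python3 - <<'E'
from h import *
s=robot.sense()
f=lambda p:np.array(p)/4-.375+[280,120]
g=lambda p:np.array(p)/4-.375+[550,110]
w,e,_=wcast([f((178,68)),f((178,525))],.072,s); print('board top ends',w.round(4),np.linalg.norm(w[1]-w[0]),w.mean(0),np.degrees(np.arctan2(*(w[1]-w[0])[1::-1])))
w,_,_=wcast([f((180,187)),f((179,465))],.088,s); print('bar',w.round(4),np.linalg.norm(w[1]-w[0]),w.mean(0))
w,_,_=wcast([f((153,465)),f((202,465))],.088,s); print('barthick',w.round(4),np.linalg.norm(w[1]-w[0]),w.mean(0)); 
w,_,_=wcast([f((80,40)),f((87,472))],.022,s); print('rack -x side',w.round(4),np.linalg.norm(w[1]-w[0]),np.degrees(np.arctan2(*(w[1]-w[0])[1::-1])))
w,_,_=wcast([g((208,275)),g((174,20)),g((41,398))],.006,s); print('cross',w.round(4),'near corners mid+60',w[1:].mean(0)+.06*np.array([.24,.971,0]),np.linalg.norm(w[2]-w[1]))
print(e)
E
```

```text
board top ends [[ 0.4753 -0.2902  0.072 ]
 [ 0.5786 -0.2782  0.072 ]] 0.10399769545855377 [ 0.52695268 -0.28420151  0.072     ] 6.609608045605962
bar [[ 0.4979 -0.2873  0.088 ]
 [ 0.5572 -0.2807  0.088 ]] 0.059640819001847645 [ 0.52755257 -0.28399645  0.088     ]
barthick [[ 0.5578 -0.2862  0.088 ]
 [ 0.5566 -0.2758  0.088 ]] 0.010445665680216532 [ 0.5572243 -0.2809691  0.088    ]
rack -x side [[ 0.4742 -0.3144  0.022 ]
 [ 0.5887 -0.3014  0.022 ]] 0.11526846830855145 6.454582599193181
cross [[0.4656 0.1303 0.006 ]
 [0.3797 0.0816 0.006 ]
 [0.5229 0.0478 0.006 ]] near corners mid+60 [0.4657302  0.12291328 0.006     ] 0.14713059574543252
[ 0.45838383 -0.29468308  0.33294974]
```

```bash
python3 - <<'E'
from h import *
cmd((.529,-.2842,.062),rot_down(96.55))
E
```

```text
slide [ 0.0015 -0.0007  0.1282] twist [-0.04 -0.01 -0.08]
```

>>> move_arm:
  steps:
    - {"slide": [0.001, -0.001, 0.03], "twist": [0, 0, 0], "gripper": -1}
    - {"slide": [0.001, -0.001, 0.06], "twist": [0, 0, 0], "gripper": -1}
    - {"slide": [0.001, -0.001, 0.085], "twist": [0, 0, 0], "gripper": -0.6}
    - {"slide": [0.001, -0.001, 0.105], "twist": [0, 0, 0], "gripper": -0.4}
    - {"slide": [0.001, -0.001, 0.12], "twist": [0, 0, 0], "gripper": 0}
    - {"slide": [0.001, -0.001, 0.128], "twist": [0, 0, 0], "gripper": 0}
    - {"slide": [0.001, -0.001, 0.128], "twist": [0, 0, 0], "gripper": 0}

```text
time_s: 2.33
tcp_pos: [0.5292, -0.2847, 0.0622]
eef_rot: [-2.092, -2.343, 0.0]
wrist_force: [0.0, 0.3, 0.1]
opening: 0.0428
```

```bash
python3 - <<'E'
from h import *
s,im=snap('wrist','w3.png'); print(s['time_s'],s['tcp_pos'],s['wrist_force'],s['opening'])
E
```

```text
2.325 [ 0.52916229 -0.28469146  0.06217247] [0.03658709 0.33060619 0.07488305] 0.042759578668725276
```

View pics/w3.png

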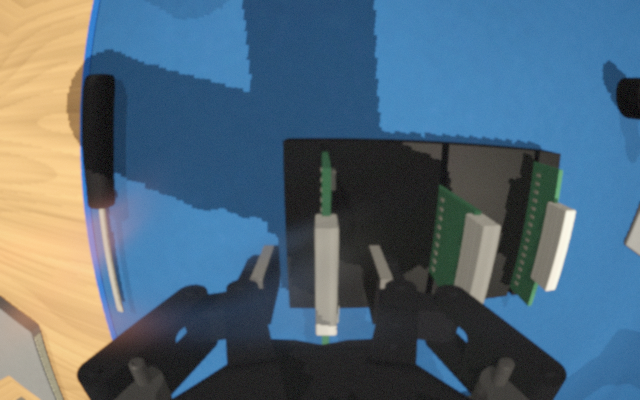

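>>> move_arm:
  force: 40
  steps:
    - {"slide": [0, 0, 0], "twist": [0, 0, 0], "gripper": 0.4}
    - {"slide": [0, 0, 0], "twist": [0, 0, 0], "gripper": 0.7}
    - {"slide": [0, 0, 0], "twist": [0, 0, 0], "gripper": 1}
    - {"slide": [0, 0, 0], "twist": [0, 0, 0], "gripper": 1}
    - {"slide": [0, 0, 0], "twist": [0, 0, 0], "gripper": 1}
    - {"slide": [0, 0, 0], "twist": [0, 0, 0], "gripper": 1}

```text
time_s: 3.12
tcp_pos: [0.5297, -0.284, 0.063]
eef_rot: [2.091, 2.344, 0.001]
wrist_force: [-1.1, 3.6, 6.8]
opening: 0.0095
```

```bash
python3 - <<'E'
from h import *
s,im=snap('wrist','w4.png'); print(s['time_s'],s['tcp_pos'],s['wrist_force'],s['wrist_torque'],s['opening'])
E
```

```text
3.125 [ 0.52973452 -0.2839982   0.06302648] [-1.1203947   3.57659031  6.77390106] [1.44770421 0.19541664 0.05009899] 0.009493515559957129
```

View pics/w4.png

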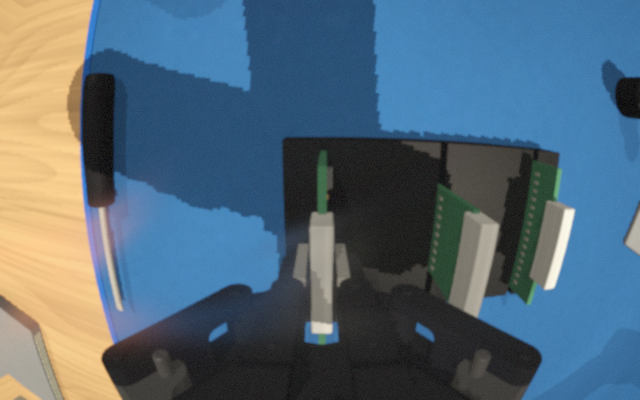

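>>> move_arm:
  steps:
    - {"slide": [0, 0, -0.004], "twist": [0, 0, 0], "gripper": 1}
    - {"slide": [0, 0, -0.01], "twist": [0, 0, 0], "gripper": 1}
    - {"slide": [0, 0, -0.018], "twist": [0, 0, 0], "gripper": 1}
    - {"slide": [0, 0, -0.035], "twist": [0, 0, 0], "gripper": 1}
    - {"slide": [0, 0, -0.065], "twist": [0, 0, 0], "gripper": 1}
    - {"slide": [0, 0, -0.1], "twist": [0, 0, 0], "gripper": 1}
    - {"slide": [0, 0, -0.13], "twist": [0, 0, 0], "gripper": 1}
    - {"slide": [0, 0, -0.15], "twist": [0, 0, 0], "gripper": 1}

```text
time_s: 4.18
tcp_pos: [0.5301, -0.2851, 0.216]
eef_rot: [2.089, 2.34, 0.002]
wrist_force: [-0.7, 0.0, -0.6]
opening: 0.0098
```

>>> move_arm:
  steps:
    - {"slide": [0, 0, 0], "twist": [0, 0, 0], "gripper": 1}
    - {"slide": [0, 0, 0], "twist": [0, 0, 0], "gripper": 1}

```text
time_s: 4.42
tcp_pos: [0.5289, -0.2843, 0.2119]
eef_rot: [-2.092, -2.343, 0.0]
wrist_force: [0.6, -0.3, -0.7]
opening: 0.0091
```

```bash
python3 - <<'E'
from h import *
s,im=snap('wrist','w5.png'); print(s['time_s'],s['tcp_pos'],s['wrist_force'],s['wrist_torque'],s['opening'])
a=snap('scene','s5.png')[1];b=snap('top','t5.png')[1]
o=np.vstack([cv2.resize(a[100:300,180:420],None,fx=2.5,fy=2.5)[:,:600]])
cv2.imwrite('pics/s5z.png',cv2.resize(a[120:270,200:360,::-1],None,fx=4,fy=4,interpolation=cv2.INTER_CUBIC))
E
```

```text
4.425 [ 0.52892021 -0.28428467  0.2119214 ] [ 0.63510312 -0.34594074 -0.67728685] [-0.04946716  0.04400848  0.01733237] 0.009133657419936953
```

View pics/w5.png

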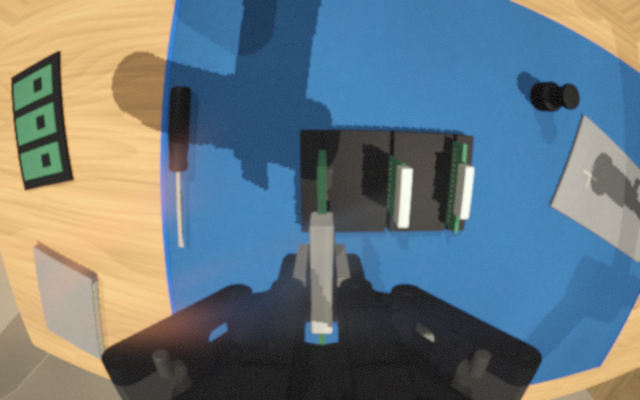

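View pics/s5z.png

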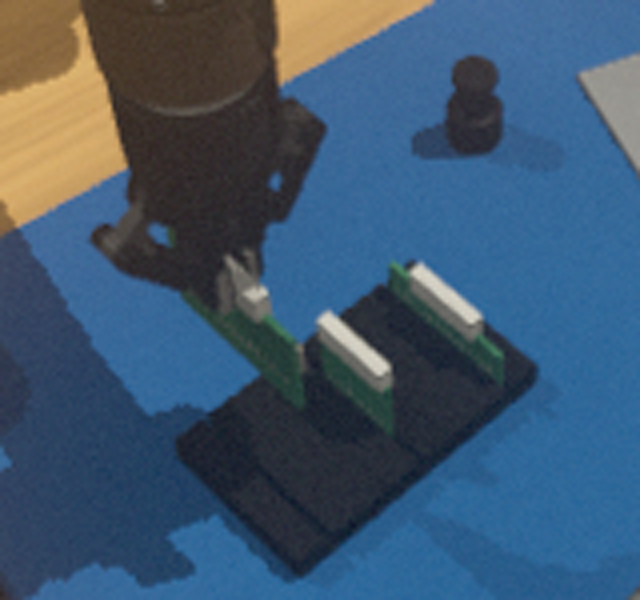

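```bash
python3 - <<'E'
import cv2
im=cv2.imread('pics/w5.png')
cv2.imwrite('pics/w5a.png',cv2.resize(im[140:240,280:370],None,fx=6,fy=6,interpolation=cv2.INTER_CUBIC))
cv2.imwrite('pics/w5b.png',cv2.resize(im[260:360,280:370],None,fx=6,fy=6,interpolation=cv2.INTER_CUBIC))
E
```

```text
(no output)
```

View pics/w5a.png

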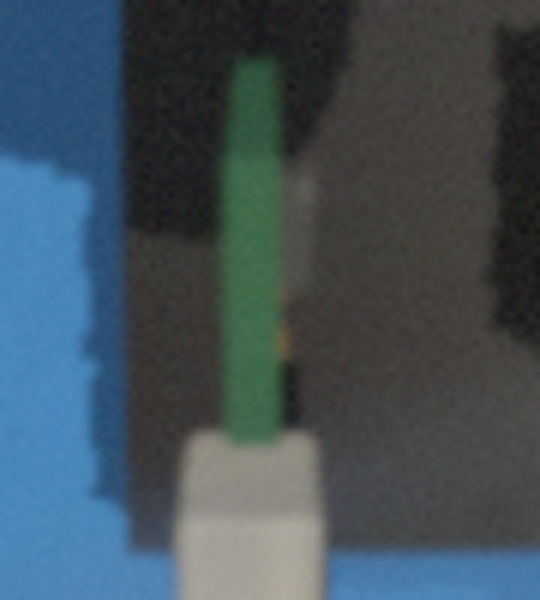

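View pics/w5b.png

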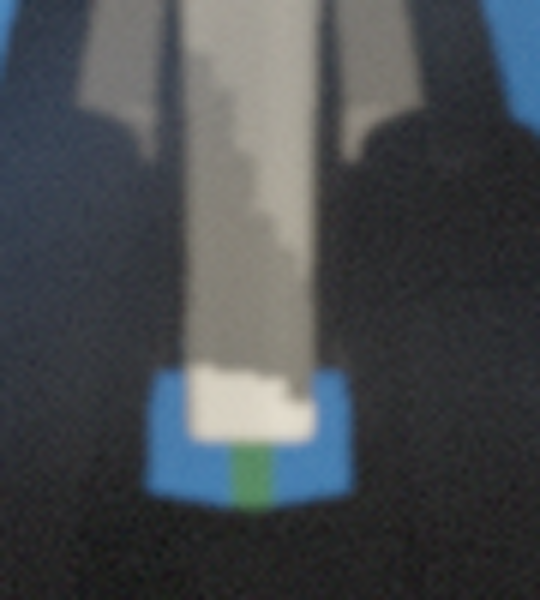

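```bash
cat >> h.py <<'E'
def wtool(px,z):
    c=vision.calibration('wrist');px=np.atleast_2d(px).astype(float)
    q=np.c_[(px[:,0]-c['cx'])/c['fx'],(px[:,1]-c['cy'])/c['fy']];t=np.linalg.norm(q,axis=1)
    d=np.c_[q*(np.sin(t)/np.maximum(t,1e-9))[:,None],np.cos(t)]@c['mount'][:3,:3].T; e=c['mount'][:3,3]
    return e+d*((z-e[2])/d[:,2])[:,None]
E
python3 - <<'E'
from h import *
A=lambda p:np.array(p)/6-.417+[280,140]
B=lambda p:np.array(p)/6-.417+[280,260]
for o in(-.015,-.017,-.019):  # bar centre tool z
    print(o,'bar top ends L/R near',wtool([A((176,515)),A((326,515))],o-.01).round(4).tolist(),'far',wtool([B((188,440)),B((316,440))],o-.01).round(4).tolist())
    print('  bar bottom near end',wtool([A((188,432)),A((318,432))],o+.01).round(4).tolist(),'board low near',wtool([A((235,60)),A((280,60))],o+.07).round(4).tolist(),'board top near',wtool([A((221,150)),A((283,150))],o+.006).round(4).tolist())
E
```

```text
-0.015 bar top ends L/R near [[-0.0059, -0.0287, -0.025], [0.0042, -0.0287, -0.025]] far [[-0.0059, 0.0271, -0.025], [0.0044, 0.0271, -0.025]]
  bar bottom near end [[-0.0057, -0.0282, -0.005], [0.0044, -0.0282, -0.005]] board low near [[-0.0025, -0.0506, 0.055], [0.0023, -0.0506, 0.055]] board top near [[-0.003, -0.051, -0.009], [0.0015, -0.051, -0.009]]
-0.017 bar top ends L/R near [[-0.0058, -0.0295, -0.027], [0.0042, -0.0295, -0.027]] far [[-0.0058, 0.0254, -0.027], [0.0043, 0.0254, -0.027]]
  bar bottom near end [[-0.0056, -0.0289, -0.007], [0.0043, -0.0289, -0.007]] board low near [[-0.0024, -0.0508, 0.053], [0.0023, -0.0508, 0.053]] board top near [[-0.003, -0.0513, -0.011], [0.0015, -0.0513, -0.011]]
-0.019 bar top ends L/R near [[-0.0057, -0.0302, -0.029], [0.0041, -0.0302, -0.029]] far [[-0.0057, 0.0237, -0.029], [0.0042, 0.0238, -0.029]]
  bar bottom near end [[-0.0056, -0.0295, -0.009], [0.0043, -0.0295, -0.009]] board low near [[-0.0024, -0.0511, 0.051], [0.0023, -0.0511, 0.051]] board top near [[-0.0029, -0.0516, -0.013], [0.0014, -0.0516, -0.013]]
```

```bash
cat >> h.py <<'E'
def goal(F,h=76.1,c=(0,-.0006,.023)):
    a=np.radians(h);u=np.array([np.cos(a),np.sin(a),0]);fx=np.cos(.35)*u+np.array([0,0,np.sin(.35)]);fy=np.array([-np.sin(a),np.cos(a),0]);fz=np.cross(fx,fy)
    M=np.c_[fx,-fy,-fz]; return np.array(F)-M@np.array(c),M
E
python3 - <<'E'
from h import *
u=np.array([.24,.971,0]);F=np.array([.466,.1255,0])
print(goal((.466,.1255,.17)))
cmd(F-.11*u+[0,0,.26],rot_down(76.1))
E
```

```text
(array([0.46468784, 0.11770016, 0.19160557]), array([[ 0.22566367,  0.97071648,  0.08237367],
       [ 0.91186457, -0.24022804,  0.33285655],
       [ 0.34289781, -0.        , -0.93937271]]))
slide [ 0.3111 -0.0545 -0.0485] twist [-0.13 -0.03 20.39]
```

>>> move_arm:
  steps:
    - {"slide": [0.03, -0.005, -0.02], "twist": [0, 0, 2], "gripper": 1}
    - {"slide": [0.07, -0.012, -0.04], "twist": [0, 0, 4], "gripper": 1}
    - {"slide": [0.115, -0.02, -0.048], "twist": [0, 0, 7], "gripper": 1}
    - {"slide": [0.165, -0.029, -0.048], "twist": [0, 0, 10], "gripper": 1}
    - {"slide": [0.215, -0.038, -0.048], "twist": [0, 0, 14], "gripper": 1}
    - {"slide": [0.26, -0.046, -0.048], "twist": [0, 0, 17], "gripper": 1}
    - {"slide": [0.295, -0.052, -0.048], "twist": [0, 0, 19.5], "gripper": 1}
    - {"slide": [0.311, -0.0545, -0.048], "twist": [0, 0, 20.4], "gripper": 1}

```text
time_s: 5.58
tcp_pos: [0.4393, 0.0199, 0.2599]
eef_rot: [-2.472, -1.938, 0.001]
wrist_force: [0.3, -0.2, -1.2]
opening: 0.0089
```

>>> move_arm:
  steps:
    - {"slide": [0, 0, 0], "twist": [0, 0, 0], "gripper": 1}
    - {"slide": [0, 0, 0], "twist": [0, 0, 0], "gripper": 1}
    - {"slide": [0, 0, 0], "twist": [0, 0, 0], "gripper": 1}

```text
time_s: 5.95
tcp_pos: [0.4402, 0.0179, 0.2601]
eef_rot: [-2.475, -1.935, 0.001]
wrist_force: [0.5, 0.2, -0.6]
opening: 0.0092
```

```bash
python3 - <<'E'
from h import *
s,im=snap('wrist','w6.png'); print(s['time_s'],s['tcp_pos'],s['eef_rot'],s['wrist_force'],s['opening'])
cv2.imwrite('pics/w6z.png',cv2.resize(im[60:260,330:640,::-1],None,fx=2.5,fy=2.5,interpolation=cv2.INTER_CUBIC))
E
```

```text
5.95 [0.44015404 0.01785999 0.2600683 ] [-2.47482686e+00 -1.93500005e+00  8.82469605e-04] [ 0.50367602  0.19220704 -0.62095148] 0.009187346972587265
```

View pics/w6.png

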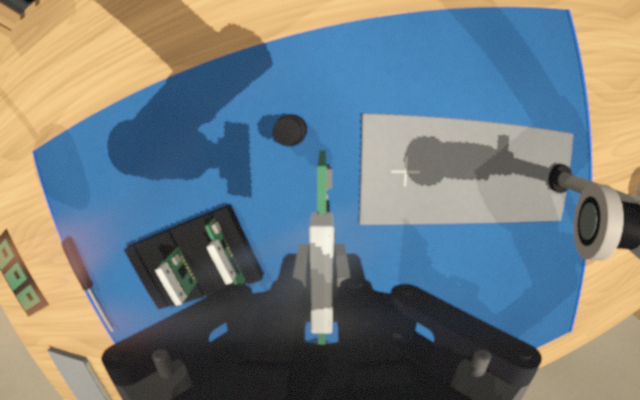

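View pics/w6z.png

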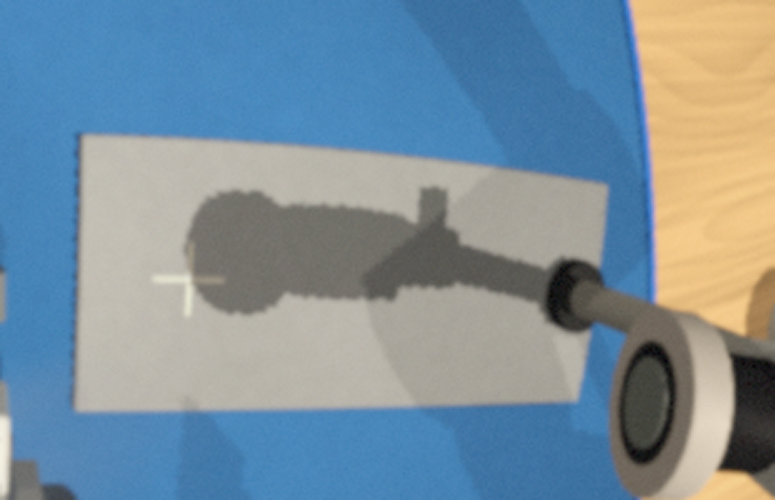

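Clear wrist view: the cross is at about (405,172), the plate corners at about (362,114) and (360,224), and the lens at about (590,220).

```bash
python3 - <<'E'
from h import *
s=robot.sense()
A=lambda p:np.array(p)/2.5-.3+[330,60]
w=wcast([A((189,280)),A((80,134)),A((76,411)),A((578,402)),A((607,184))],.006,s)[0]; print(w.round(4))
print('w',np.linalg.norm(w[1]-w[2]),np.linalg.norm(w[3]-w[4]),'len',np.linalg.norm(w[3]-w[2]),np.linalg.norm(w[4]-w[1]))
for i,j in((2,3),(1,4)): d=w[j]-w[i];print(np.degrees(np.arctan2(d[1],d[0])))
d=w[2]-w[1];print(np.degrees(np.arctan2(d[1],d[0]))+90)
u=np.array([.24,.971,0]);print('near+60',(w[1]+w[2])/2+.06*u,'all',w[1:].mean(0)-.12*u)
# lens front face centre: ray vs scene ray
_,e,dd=wcast(A((646,400)),.2,s); d1=dd[0]/np.linalg.norm(dd[0])
# point on ray closest to expected
F=np.array([.466,.1255,.17]);L=F+.13*np.array([np.cos(.35)*.24,np.cos(.35)*.971,np.sin(.35)])
t=(L-e)@d1; print('lens exp',L,'ray nearest',e+t*d1)
E
```

```text
[[0.4662 0.1258 0.006 ]
 [0.3786 0.0851 0.006 ]
 [0.5234 0.051  0.006 ]
 [0.6108 0.3997 0.006 ]
 [0.4648 0.4333 0.006 ]]
w 0.1487032001842349 0.14983456461084269 len 0.3594172745034221 0.35871709959485265
75.91624449567168
76.09508639446416
76.75085935042266
near+60 [0.46538388 0.12634464 0.006     ] all [0.46559997 0.12576933 0.006     ]
lens exp [0.49530843 0.24407702 0.21457671] ray nearest [0.49396101 0.2445702  0.21424306]
```

```bash
python3 - <<'E'
from h import *
p,M=goal((.466,.1257,.17)); cmd(p,M); cmd(p-M[:,0]*.06,M)
E
```

```text
slide [ 0.103  -0.0003  0.0685] twist [-1.000e-02  2.007e+01 -6.000e-02]
slide [ 0.0467 -0.0002  0.089 ] twist [-1.000e-02  2.007e+01 -6.000e-02]
```

>>> move_arm:
  steps:
    - {"slide": [0.008, 0, 0.003], "twist": [0, 4, 0], "gripper": 1}
    - {"slide": [0.022, 0, 0.012], "twist": [0, 8, 0], "gripper": 1}
    - {"slide": [0.04, 0, 0.025], "twist": [0, 12, 0], "gripper": 1}
    - {"slide": [0.06, 0, 0.04], "twist": [0, 16, 0], "gripper": 1}
    - {"slide": [0.08, 0, 0.053], "twist": [0, 19, 0], "gripper": 1}
    - {"slide": [0.094, 0, 0.062], "twist": [0, 20.05, 0], "gripper": 1}
    - {"slide": [0.103, 0, 0.0685], "twist": [0, 20.05, 0], "gripper": 1}
    - {"slide": [0.103, 0, 0.0685], "twist": [0, 20.05, 0], "gripper": 1}

```text
time_s: 7.0
tcp_pos: [0.4647, 0.1188, 0.1914]
eef_rot: [-2.282, -1.788, -0.401]
wrist_force: [-0.1, 0.1, -0.9]
opening: 0.0091
```

>>> move_arm:
  steps:
    - {"slide": [0, 0, 0], "twist": [0, 0, 0], "gripper": 1}
    - {"slide": [0, 0, 0], "twist": [0, 0, 0], "gripper": 1}

```text
time_s: 7.25
tcp_pos: [0.4649, 0.1184, 0.1923]
eef_rot: [-2.283, -1.787, -0.405]
wrist_force: [0.3, 0.0, -0.4]
opening: 0.0093
```

```bash
python3 - <<'E'
from h import *
s,w=snap('wrist','w7.png'); print(s['time_s'],s['tcp_pos'],s['eef_rot'],s['wrist_force'],s['opening'],s['qpos'],s['qd'])
p,M=goal((.466,.1257,.17)); cmd(p,M,s)
t=snap('top','t7.png')[1]; a=snap('scene','s7.png')[1]
cv2.imwrite('pics/t7z.png',cv2.resize(t[180:280,110:260,::-1],None,fx=5,fy=5,interpolation=cv2.INTER_CUBIC))
cv2.imwrite('pics/s7z.png',cv2.resize(a[30:180,310:500,::-1],None,fx=4,fy=4,interpolation=cv2.INTER_CUBIC))
E
```

```text
7.25 [0.46492375 0.11838564 0.19230624] [-2.28262678 -1.78704982 -0.40467461] [ 0.26424267  0.04223106 -0.37319021] 0.00933330114853737 [ 0.38994739  0.1233961  -0.36930562 -0.36121595 -0.89749113 -2.00190312] [-0.00140209 -0.00183472 -0.00074057 -0.00188274  0.00265084 -0.00026015]
slide [-0.0007 -0.0001  0.0005] twist [ 0.04 -0.01  0.02]
```

View pics/w7.png

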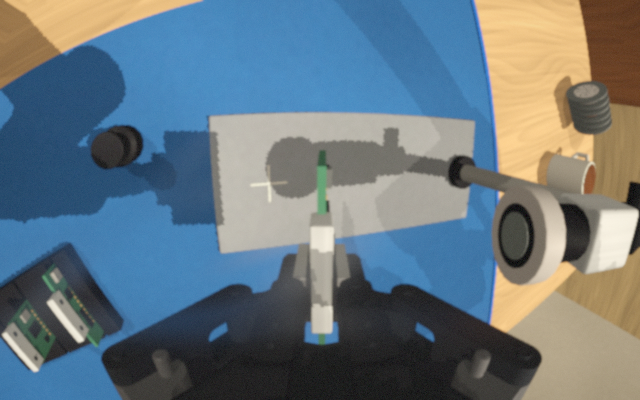

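View pics/t7z.png

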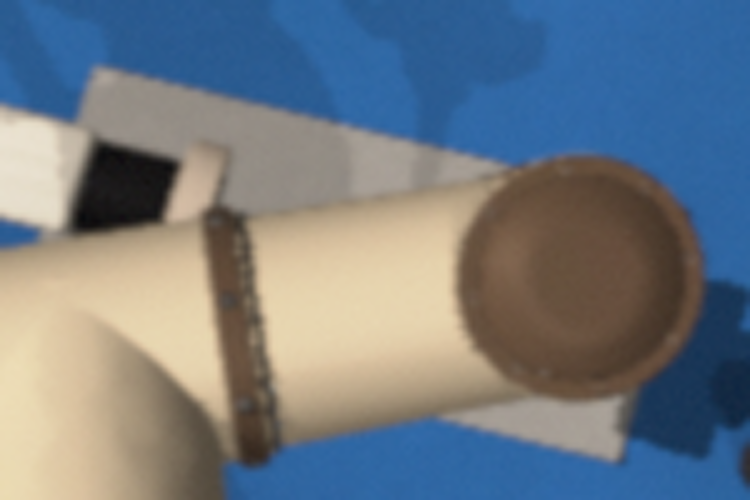

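View pics/s7z.png

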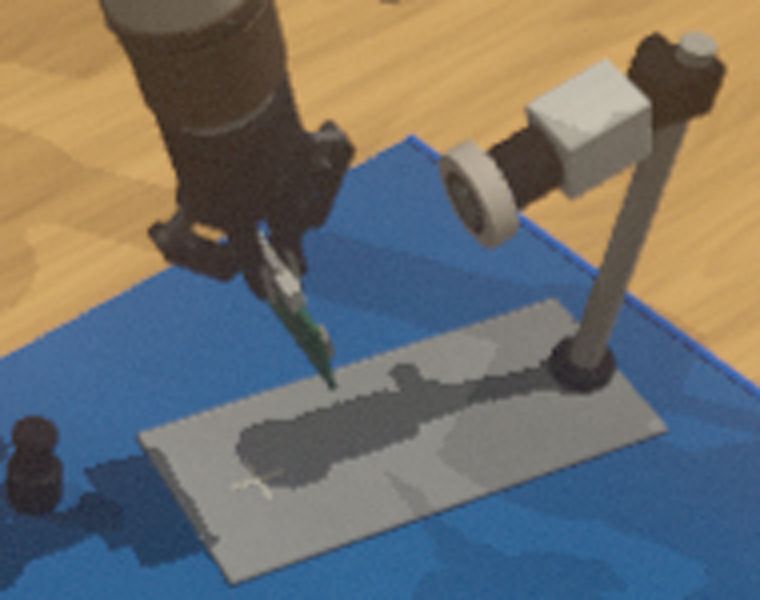

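```bash
python3 - <<'E'
from h import *
im=cv2.imread('pics/w7.png')
o=np.hstack([cv2.resize(im[140:240,290:360],None,fx=6,fy=6,interpolation=cv2.INTER_CUBIC)[:600],cv2.resize(im[170:295,480:550],None,fx=4.8,fy=4.8,interpolation=cv2.INTER_CUBIC)[:600]])
cv2.imwrite('pics/w7z.png',o);print(o.shape)
s=robot.sense();A=lambda p:np.array(p)
w=wcast([(268,184)],.006,s)[0];print('cross',w)
for k in range(1):
    e=vision.calibration('wrist')['mount'][:3,3]
    p=wtool([(516,236),(522,236)],.023);d=p-e
    print('lens at tool x=.13:',[ (e+v*(.13-e[0])/v[0]).round(4).tolist() for v in d])
E
```

```text
(600, 756, 3)
cross [[0.46604512 0.12482474 0.006     ]]
lens at tool x=.13: [[0.13, -0.001, 0.0228], [0.13, -0.0036, 0.0161]]
```

View pics/w7z.png

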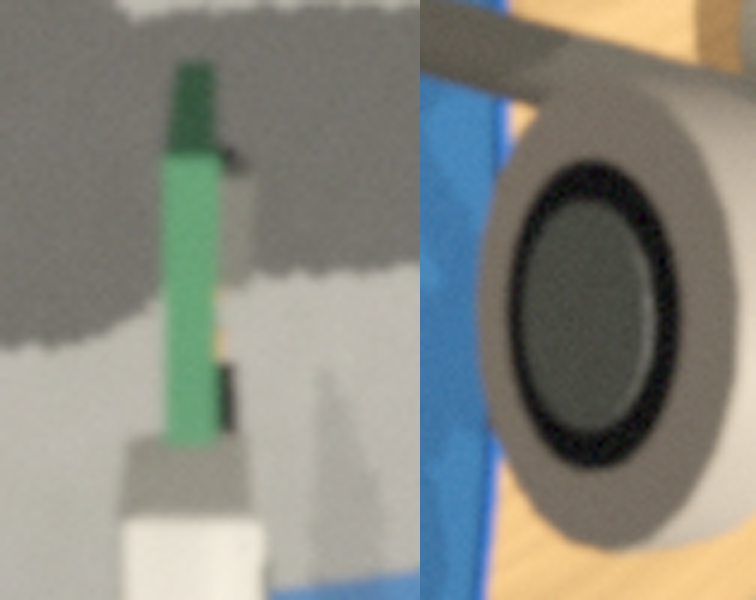

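>>> move_arm:
  steps:
    - {"slide": [-0.0007, 0, 0.0005], "twist": [0, 0, 0], "gripper": 1}
    - {"slide": [-0.0007, 0, 0.0005], "twist": [0, 0, 0], "gripper": 1}
    - {"slide": [-0.0007, 0, 0.0005], "twist": [0, 0, 0], "gripper": 1}
    - {"slide": [-0.0007, 0, 0.0005], "twist": [0, 0, 0], "gripper": 1}
    - {"slide": [-0.0007, 0, 0.0005], "twist": [0, 0, 0], "gripper": 1}
    - {"slide": [-0.0007, 0, 0.0005], "twist": [0, 0, 0], "gripper": 1}

```text
time_s: 8.15
tcp_pos: [0.4647, 0.118, 0.1911]
eef_rot: [-2.283, -1.787, -0.403]
wrist_force: [0.1, -1.0, -1.8]
opening: 0.009
```

```bash
python3 - <<'E'
from h import *
s,w=snap('wrist','w8.png'); print(s['time_s'],s['tcp_pos'],s['wrist_force'],s['opening'],abs(s['qd']).max())
p,M=goal((.466,.1257,.17)); cmd(p,M,s)
A=cv2.imread('pics/w7.png')[140:350,295:350].astype(int);B=w[140:350,295:350,::-1].astype(int);print(abs(A-B).mean())
E
```

```text
8.15 [0.46467013 0.11799214 0.19109828] [ 0.09538676 -1.00139447 -1.8023785 ] 0.00901660792375765 0.0014723320599220027
slide [ 0.0001  0.     -0.0005] twist [-0.  0.  0.]
2.3115440115440116
```

```bash
python3 - <<'E'
from h import *
print(robot.finish_job())
E
```

```text
the job is handed in; nothing more can be done
None
```

I drew the largest card straight up out of the rack by its pull bar. It is now held at the camera's focus point, pull bar up, tilted 20° with the component side facing the lens. The job was handed in at about 8.2 s of the 43 s allowed.

**What the last checks showed:**
- **Position:** the tool was within about 0.5 mm of the target I computed, and the orientation matched to within rounding.
- **Steadiness:** joint speeds were at most 0.0015 rad/s. The grip was stable at 9 mm opening and 40 N. Wrist force was about 2 N, so I saw no sign of contact.
- **Slip:** the bar and board stood at the same pixels in the wrist view after the lift and at the focus. The card sits about 0.6 mm off centre along the bar, which I allowed for in the target.
- **Other items:** in the last wrist and scene views I looked at, the two other cards were still in the rack, and the post and camera stand stood undisturbed. I did not check the meter and screwdriver in the final pictures.

**Checks that disagreed:**
- The scene camera alone put the stand origin 4–5 mm farther out in x than the top and wrist cameras did. I used the top and wrist values.
- The wrist camera's sighting of the lens ring at a wide angle read about 3–4 mm off the expected lens axis. I put this down to calibration and made no correction for it.
- The board appeared to lean about 0.5° in the grip. I left that as it was.

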